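Secure the keeper and hold the caddy gate open

ROBOT

A 7-joint arm with a two-finger parallel gripper is mounted at the origin on the work surface; the furniture and walls round the work are solid. World frame = base frame: x ahead of the robot, y to its left, z up, the work surface at z = 0. Lengths are in m, angles in rad, forces in N, time in s.
With the tool pointing down it reaches from about 0.4 to 0.9 m from the base axis. Payload 5.5 kg.
Tool frame: the origin (TCP) lies midway between the tips of the shut fingers; the grasp point (between the pads) lies 19 mm behind it; z points along the fingers, y is the line along which they close (so a half turn about z gives the same grasp; the last joint's range is limited). The gripper opens to 92 mm and grips with 3 to 60 N. Pads are 19 mm wide; open, the fingers measure 130 mm over their backs; the gripper's body (75 mm by 190 mm) begins 47 mm behind the grasp point.
Start: joints at [1.527, 0.501, -0.427, 1.55, 0.221, 1.138, -0.21], TCP at [0.196, -0.62, 0.227] pointing down, gripper open.
Joint ranges: [-2.88, 2.88], [-0.31, 2.03], [-1.54, 1.56], [0.2, 2.42], [-1.41, 4.55], [0.19, 2.02], [-2.57, 2.57]. Speed limits (rad/s): [2.57, 2.57, 3.14, 3.14, 3.14, 3.14, 3.14].

INTERFACE

Orientations are given as a unit quaternion [w, x, y, z].
In Python, from bench import * gives the robot as it stands.
- The arm moves only by the tool send_rows, never from a script. Its argument "targets" is a list that holds one entry, the list of rows, each a list of 5 numbers: the shift along the tool's x, y, z in m, then the turn about the tool's z in degrees, then the finger opening in m, from 0 to 0.0918. In form: [[[x, y, z, roll, grip], ...]]. A call has 1 to 8 rows; each row is the pose to reach, as a shift and turn from the pose commanded when the call began, along the tool's axes at that moment; what a row does not reach only later rows make up. A row lasts 1/12 s, in which the tool goes at most 41.7 mm and 7.16 degrees, less where a joint would pass 70% of its speed; a pose out of reach is approached as far as the arm can. A call with a gripper value outside its range is refused whole. The fingers move at their own pace and stop on an object; "newtons" is the grip in N (left out, the last holds). Time passes only in rows, so rows that repeat a pose let the fingers close. It gives the time, the measured TCP pose, the force, the opening and the grip force at its end, in the units of the state.
- observe(): the state, without advancing time (a new reading comes with each control period).
- get_image(name): name is "side" or "top"; returns a dict with "image" (400x640x3 uint8, red, green, blue), "mtx" (3x3 intrinsics, pixels), "view" (4x4, takes a point from world to camera coordinates). Camera axes: x right, y up, looking along -z (the intrinsics and any distortion apply to the point x, -y, -z); pixel columns grow to the right and rows downward; lengths in m; the calibration is good to about 2 mm. A picture is of the moment at which its call begins. There is no depth.
- job_done(): hands the job in; it is judged then, once.
The state is a dict: "clock": time; "joint_pos": joint angles; "joint_velocities": joint speeds; "tau": joint torques, N m; "eef_pos": TCP position; "eef_rot": TCP orientation; "ft_force": force on the tool from outside, world axes, zero at the start; "wrist_torque": the same for the moment, N m; "grip_width": finger opening in m; "finger_force": force on a finger pad.
Only numpy, scipy, OpenCV 4.12 (cv2) and the standard library are available. Lean on these libraries where they do the work, as an engineer would, in place of code of your own. Each camera call takes 0.05 s, during which the arm holds its last target. There are 200 camera calls.

TASK

Get the studio's bottle caddy ready for someone to take the pin tin out: swing the keeper bar fully shut into its detent (the bar with the yellow knob), so that the bottle and film can are penned in. Then squeeze the red catch between the fingers until it is fully in, after it the blue one the same way, take the green post of the gate and swing the gate past its detent, nearly to its stop. Finish while holding the post, since the gate springs back if let go, and do not knock or shift the amber bottle, film can, pin tin or dropper bottle.

Things in the scene. Friction and masses are not known exactly. Their poses are not given: they have to be found in the camera images.
- caddy: plywood caddy fixed to the worktop, 200 mm along its x, walls 51 mm high, floor top 8 mm above the worktop. Origin: underside, centre of the length. Caddy frame: z up; +y towards the keeper pen and the bottles (left), -y the open side with the gate, which swings out to -y; walls at x = +-96 mm and y = +104 mm. Above the closed gate, at y = -90 mm, a fixed aluminium header rail runs along x, its top 78 mm up; the two catches stand on it
- keeper_pivot (a point): vertical axis of the keeper bar, at caddy x = 75, y = 38 mm, 105 mm above the worktop. The bar is a 10 x 10 mm aluminium bar, 42 to 52 mm above the worktop, reaching 148 mm from the axis
- knob_grip (a point): grip point on the yellow knob of the keeper bar, 105 mm above the worktop: an upright rod 14 mm thick, from the bar (52 mm) to 118 mm above the worktop, 125 mm from the pivot axis; moves with the bar
- keeper (a joint): keeper angle, rad. 0 = shut against its stop, the bar lying along the caddy's -x from the pivot; grows as the bar swings open towards -y (counter-clockwise seen from above), up to 1.0. Seen from above it must be turned clockwise to shut. A spring ball under the tip resists from about 0.12 to 0.05 rad (up to about 6 N at the knob), then snaps the bar in. The bar stays where it is left
- red_pad_foot (a point): red sliding pad of the first catch, 10 x 16 mm, 24 mm high, 82 to 106 mm above the worktop; this point is the centre of its underside. It slides along the caddy's -x towards the black lug of its catch and stays where it is left; about 5 N moves it
- red_lug_foot (a point): fixed black lug of the red catch, 10 x 16 mm, 78 to 106 mm above the worktop, this point is the centre of its underside. It lies 32 mm from the unsqueezed red pad towards the caddy's -x, so lug and pad measure 42 mm over all before and 26 mm after the squeeze. The next catch's parts stand 38 mm away
- red_catch (a joint): travel of the red pad, m: about 0 = latched, 0.016 = fully squeezed; the gate is free of it from 0.010
- blue_pad_foot (a point): blue sliding pad of the second catch (this point: centre of its underside), same size and motion as the red one, 80 mm further along the caddy's +x
- blue_lug_foot (a point): fixed black lug of the blue catch (this point: centre of its underside), same size, 32 mm from the unsqueezed blue pad towards the caddy's -x
- blue_catch (a joint): travel of the blue pad, m: about 0 = latched, 0.016 = fully squeezed; the gate is free of it from 0.010
- gate_hinge (a point): vertical hinge axis of the gate, at caddy x = 80, y = -90 mm, 100 mm above the worktop
- post_grip (a point): grip point on the green post, on its axis, 100 mm above the worktop. The post, by which the gate is held, stands upright on the outside of the gate: 16 mm thick, 48 to 113 mm above the worktop. Closed, it lies 155 mm from the hinge axis towards the caddy's -x and 45 mm towards -y, 40 mm clear of the gate's slats; an 8 mm thick arm joins it to the gate at 51 to 59 mm height
- gate (a joint): gate angle, rad. 0 = shut, along the caddy's -x from the hinge; grows as it swings out towards -y (counter-clockwise seen from above); stop at 1.45. Slatted, 165 mm long, 22 to 74 mm high. A spring ball resists from about 0.37 to 0.5 rad (up to about 8 N at the post); a spring pulls the gate shut (1.3 N at the post when shut, 3.5 N when wide), so that it swings back when let go
- amber_bottle: small amber bottle, 32 mm thick, 72 mm high, in the pen behind the keeper; origin at its underside; must not be disturbed
- film_can: film can, 35 mm thick, 51 mm high, in the pen behind the keeper; origin at its underside; must not be disturbed
- pin_tin: flat tin 42 x 64 x 18 mm on the caddy floor behind the gate; origin at its underside; must not be disturbed
- dropper_bottle: dropper bottle, 33 mm thick, 102 mm high, standing on the worktop to the right and nearer the robot, outside the gate's sweep; origin at its underside; must not be disturbed

How it is judged:
On the way, in this order (a step that is already met when the one before it is completed fails the run):
1. the keeper bar is shut in its detent (value of joint keeper below 0.035 rad), for 0.2 s.
2. the red catch is squeezed in between the fingers (value of joint red_catch above 0.0125 m and contact force between the fingers and red_pad above 1 N and contact force between the fingers and red_lug above 1 N), for 0.1 s.
3. the blue catch is squeezed in between the fingers (value of joint blue_catch above 0.0125 m and contact force between the fingers and blue_pad above 1 N and contact force between the fingers and blue_lug above 1 N), for 0.1 s.
4. the gate is past its detent, swung by its post (value of joint gate above 0.75 rad and contact force between the fingers and green_post above 1 N), for 0.1 s.
At the end, for the whole second after the job is handed in: the fingers hold the green post (over 1 N) with the gate still and open by at least 1.08 rad (stop at 1.45), the keeper bar shut (under 0.035 rad), both catches still in (over 10.5 mm of 16 mm) (value of joint gate above 1.08 rad and velocity of joint gate between -0.1 and 0.1 rad/s and contact force between the fingers and green_post above 1 N and value of joint keeper below 0.035 rad and value of joint each of red_catch, blue_catch above 0.0105 m); the arm keeps its last pose, push and grip.
It fails at once if the blue catch is worked before the red one (value of joint blue_catch above 0.006 m and value of joint red_catch below 0.01 m).
It fails at once if a catch is worked before the keeper is shut (value of joint red_catch above 0.008 m and value of joint keeper above 0.08 rad).
It fails at once if the amber bottle or the film can is tipped or shifted by 20 mm (distance of any of amber_bottle, film_can from where it was at the start of the episode above 0.02 m or angle between any of amber_bottle, film_can's own z axis and vertical above 0.3 rad).
It fails at once if the pin tin is shifted by 20 mm (distance of pin_tin from where it was at the start of the episode above 0.02 m).
It fails at once if the dropper bottle is knocked or shifted by 20 mm (distance of dropper_bottle from where it was at the start of the episode above 0.02 m or angle between dropper_bottle's own z axis and vertical above 0.3 rad).
It also fails if it takes over 72 s, if anything falls off the work surface, if the arm or the gripper's body presses on something with over 40 N, if the wrist force passes 120 N, or if a joint passes its speed limit or range.

## Working session

There is one attempt and no reset: what is moved stays moved. The work goes in short steps, Python scripts to look and compute and a tool call to move; the robot and the scene stay as the last step left them, time stands still between calls to the robot, and variables do not carry over. Pictures are saved under pics/ and viewed, at most 10 in all, crops included, and the job is handed in when it is done.

Besides the shell and the picture viewer there is one more tool, called after "Call:" as name([rows], argument=value, ...), one row to a line, values as JSON. send_rows: Moves the arm, as the interface text tells. Its arguments: {"type":"object","properties":{"targets":{"type":"array"},"newtons":{"type":"number"}},"required":["targets"]}

```bash
mkdir -p pics; ls; python3 - <<'E'
from bench import *
import cv2,pickle
s=observe()
for k,v in s.items(): print(k,v)
d={}
for n in("top","side"):
    g=get_image(n);d[n]=g;cv2.imwrite(f"pics/{n}0.png",g["image"][:,:,::-1]);print(n,g["mtx"],g["view"],[k for k in g])
pickle.dump(d,open("im0.pkl","wb"))
E
```

```text
pics
clock 0.0
joint_pos [ 1.52720945  0.50182904 -0.4268205   1.55145987  0.22078508  1.13831262
 -0.21030233]
joint_velocities [-0.00227979 -0.00076763  0.00113445 -0.00046445  0.00028639  0.00103406
 -0.00061882]
tau [ 5.11417238e-04 -5.66580570e+01 -5.81558436e+00 -2.79111046e+01
 -6.84892223e-02  3.09121306e-02  1.55687808e-04]
eef_pos [ 0.19606206 -0.61897887  0.22568864]
eef_rot [-9.70037575e-04  9.88252158e-01  1.52829052e-01 -1.07355110e-04]
ft_force [-0.3175785  -0.24004364  0.78413419]
wrist_torque [ 0.04721736 -0.00849509  0.00668963]
finger_force 0.0
grip_width 0.09210776188890446
top [[414.37434718   0.         318.75164731]
 [  0.         414.37434718 201.29984811]
 [  0.           0.           1.        ]] [[ 0.0166509  -0.99971287 -0.01723128 -0.13525018]
 [ 0.98680206  0.01365472  0.16135438 -0.49894482]
 [-0.16107276 -0.01969056  0.98674609 -1.0444827 ]
 [ 0.          0.          0.          1.        ]] ['image', 'mtx', 'view']
side [[450.30078413   0.         320.42557276]
 [  0.         450.30078413 202.83263722]
 [  0.           0.           1.        ]] [[-0.95597757 -0.29267755  0.02113596  0.42029481]
 [ 0.20623066 -0.61888014  0.75792895 -0.24910819]
 [-0.20874816  0.72892196  0.65199462 -0.91550462]
 [ 0.          0.          0.          1.        ]] ['image', 'mtx', 'view']
```

View pics/top0.png

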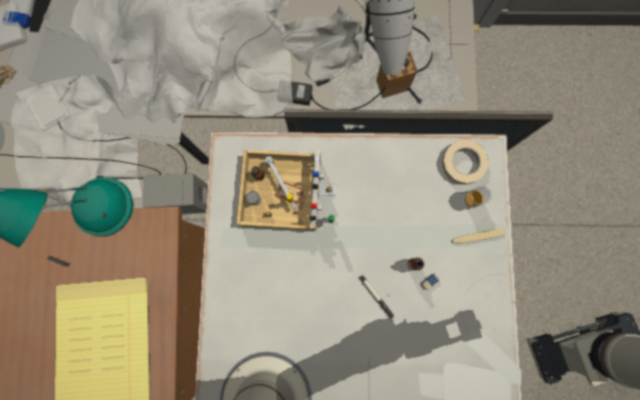

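View pics/side0.png

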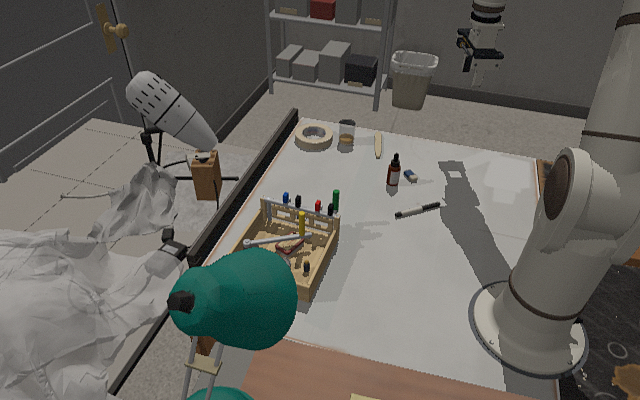

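```bash
python3 - <<'E'
import cv2,pickle
d=pickle.load(open("im0.pkl","rb"))
cv2.imwrite("pics/topc.png",cv2.resize(d["top"]["image"][140:240,225:350,::-1],None,fx=6,fy=6,interpolation=cv2.INTER_CUBIC))
cv2.imwrite("pics/sidec.png",cv2.resize(d["side"]["image"][150:300,230:430,::-1],None,fx=4,fy=4,interpolation=cv2.INTER_CUBIC))
E
```

```text
(no output)
```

View pics/topc.png

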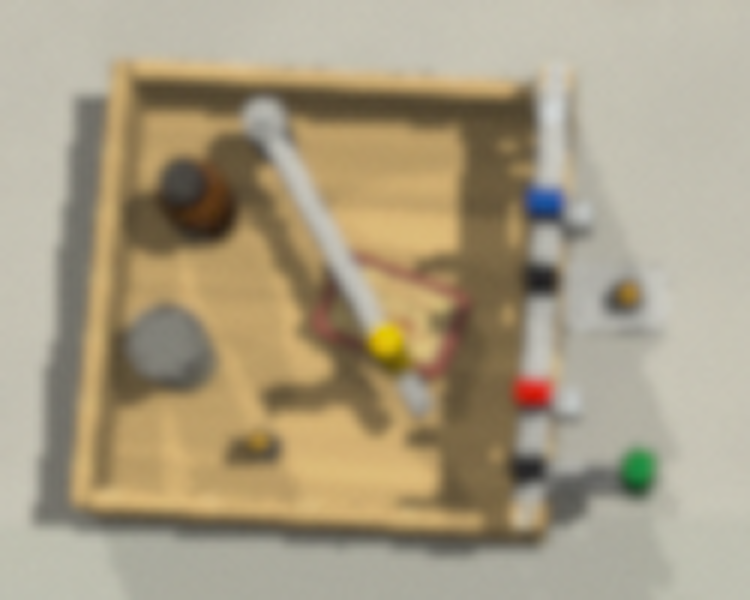

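View pics/sidec.png

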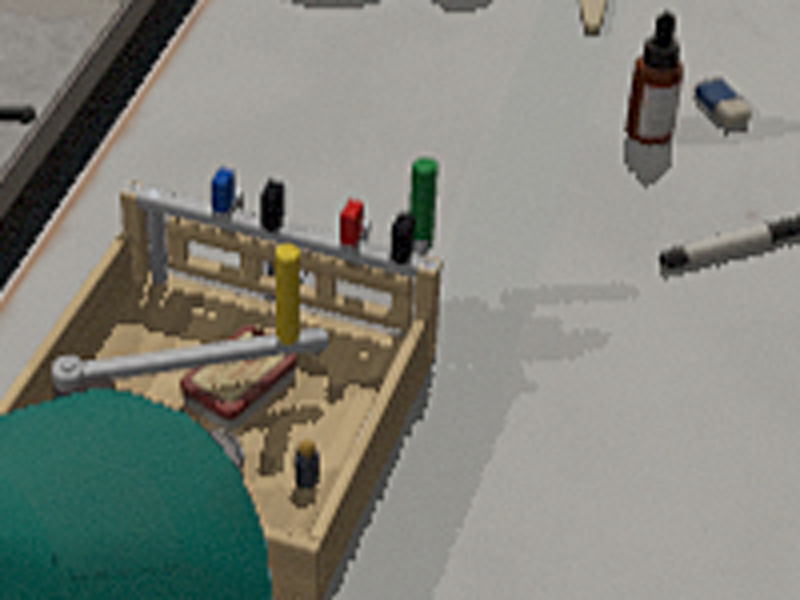

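```bash
cat > h.py <<'E'
import numpy as np
from scipy.spatial.transform import Rotation as R
def proj(g,P):
    c=(g["view"]@np.r_[P,1])[:3]; p=g["mtx"]@np.array([c[0],-c[1],-c[2]]); return p[:2]/p[2]
def c2w(q,P): # q=x,y,yaw
    c,s=np.cos(q[2]),np.sin(q[2]); return np.array([q[0]+c*P[0]-s*P[1],q[1]+s*P[0]+c*P[1],P[2]])
def knob(k,r=.125,z=.118): return np.array([.075-r*np.cos(k),.038-r*np.sin(k),z])
def post(a,z=.1):
    h=np.array([.08,-.09]);v=np.array([-.155,-.045]);c,s=np.cos(a),np.sin(a)
    return np.r_[h+[c*v[0]-s*v[1],s*v[0]+c*v[1]],z]
E
python3 - <<'E'
from h import *
import pickle
from scipy.optimize import least_squares
d=pickle.load(open("im0.pkl","rb"))
def lug(x,z=.106): return np.array([x,-.09,z])
# red lug x unknown q[4]; pads +.032; blue +.08
def pts(q):
    r=q[4];k=q[3]
    return {"bp":lug(r+.112),"bl":lug(r+.08),"rp":lug(r+.032),"rl":lug(r),"post":post(0,.113),"knob":knob(k),
     "tl":np.array([.1,.108,.051]),"bL":np.array([-.1,.108,.051])}
obs={"top":dict(bp=(544,202),bl=(541,279),rp=(532,393),rl=(528,467),post=(638,466),knob=(385,338),tl=(117,63),bL=(75,507)),
 "side":dict(bp=(224,174),bl=(272,185),rp=(352,206),rl=(403,218),post=(424,164),knob=(287,251))}
tr={"top":lambda p:(np.array(p)+.5)/6-.5+[225,140],"side":lambda p:(np.array(p)+.5)/4-.5+[230,150]}
def res(q,ver=False):
    P=pts(q);o=[]
    for n in obs:
        for k,p in obs[n].items():
            e=proj(d[n],c2w(q,P[k]))-tr[n](p);o+=list(e)
            if ver:print(n,k,e.round(2))
    return np.array(o)
q=least_squares(res,[.5,0,0,.5,-.06],loss="soft_l1").x
res(q,1);print(q.round(4));np.save("q.npy",q)
P=pts(q)
for k in P:print(k,c2w(q,P[k]).round(4))
# dropper
from scipy.optimize import minimize
p=tr["side"]((653,135)); print("dropper",least_squares(lambda w:proj(d["side"],np.r_[w,0])-p,[.3,-.3]).x)
for k in(q[3],.3,.1,0):print("knob",k,c2w(q,knob(k)).round(4))
for a in(0,.3,.6,.9,1.2,1.3):print("post",a,c2w(q,post(a)).round(4))
E
```

```text
top bp [ 0.31 -1.03]
top bl [ 0.04 -1.24]
top rp [ 0.38 -1.06]
top rl [ 0.26 -0.44]
top post [ 0.46 -0.66]
top knob [ 0.24 -0.22]
top tl [-1.1 -1.1]
top bL [-0.88 -0.07]
side bp [0.25 0.5 ]
side bl [1.01 0.88]
side rp [0.52 0.41]
side rl [1.02 0.66]
side post [ 0.89 -0.16]
side knob [0.98 0.22]
[ 0.5324 -0.0285 -0.0412  0.5695 -0.0776]
bp [ 0.5631 -0.1198  0.106 ]
bl [ 0.5311 -0.1185  0.106 ]
rp [ 0.4831 -0.1165  0.106 ]
rl [ 0.4512 -0.1152  0.106 ]
post [ 0.4519 -0.1603  0.113 ]
knob [ 0.5009 -0.0566  0.118 ]
tl [0.6367 0.0753 0.051 ]
bL [0.4369 0.0836 0.051 ]
dropper [ 0.34259821 -0.37642112]
knob 0.5694886667073089 [ 0.5009 -0.0566  0.118 ]
knob 0.3 [ 0.488  -0.0256  0.118 ]
knob 0.1 [ 0.4841 -0.0009  0.118 ]
knob 0 [0.484  0.0116 0.118 ]
post 0 [ 0.4519 -0.1603  0.1   ]
post 0.3 [ 0.4703 -0.2049  0.1   ]
post 0.6 [ 0.501 -0.242  0.1  ]
post 0.9 [ 0.5414 -0.2684  0.1   ]
post 1.2 [ 0.5877 -0.2817  0.1   ]
post 1.3 [ 0.6038 -0.283   0.1   ]
```

Call:
send_rows([
  [[0.46, -0.444, 0, 0, 0.05], [0.46, -0.444, 0, 0, 0.05], [0.46, -0.444, 0, 0, 0.05], [0.46, -0.444, 0, 0, 0.05], [0.46, -0.444, 0, 0, 0.05], [0.46, -0.444, 0, 0, 0.05], [0.46, -0.444, 0, 0, 0.05], [0.46, -0.444, 0, 0, 0.05]],
], newtons=20)

```text
clock: 0.77
eef_pos: [0.3553, -0.3245, 0.2265]
eef_rot: [0.0, 0.988, 0.153, -0.0]
ft_force: [0.9, 0.1, -0.5]
grip_width: 0.0505
finger_force: 0.0
```

Call:
send_rows([
  [[0.22, -0.211, 0.06, 0, 0.05], [0.22, -0.211, 0.06, 0, 0.05], [0.22, -0.211, 0.06, 0, 0.05], [0.22, -0.211, 0.06, 0, 0.05], [0.22, -0.211, 0.06, 0, 0.05], [0.22, -0.211, 0.06, 0, 0.05], [0.22, -0.211, 0.06, 0, 0.05], [0.22, -0.211, 0.06, 0, 0.05]],
])

```text
clock: 1.43
eef_pos: [0.5024, -0.053, 0.1661]
eef_rot: [-0.001, 0.988, 0.156, 0.001]
ft_force: [-0.6, -0.1, -0.1]
grip_width: 0.0499
finger_force: 0.0
```

```bash
python3 - <<'E'
from bench import *
from h import *
import cv2
s=observe();print(s["eef_pos"],s["eef_rot"],s["grip_width"])
t=get_image("top")["image"][140:240,225:350,::-1];g=get_image("side")["image"][150:300,230:380,::-1]
a=cv2.resize(t,None,fx=3.2,fy=4,interpolation=2)
b=cv2.resize(g,None,fx=2.6,fy=2.6667,interpolation=2)
cv2.imwrite("pics/a1.png",np.hstack([a,b]))
E
```

```text
[ 0.50243041 -0.05296369  0.16613832] [-1.42818722e-03  9.87831289e-01  1.55521320e-01  6.51130134e-04] 0.04985405773698075
```

View pics/a1.png

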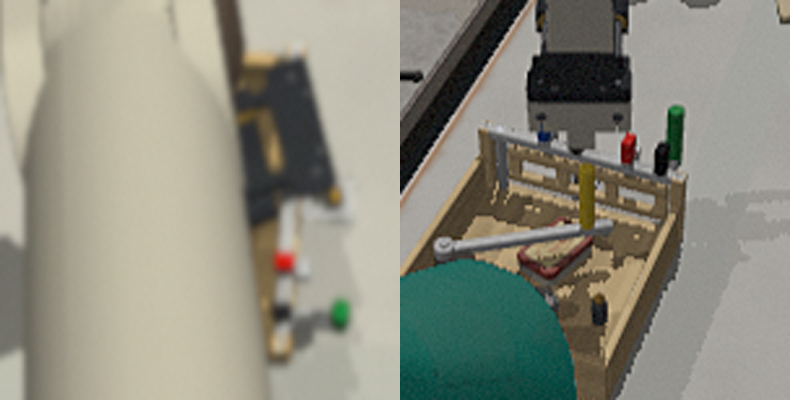

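Call:
send_rows([
  [[0, 0.002, 0.04, 0, 0.05], [0, 0.002, 0.078, 0, 0.05], [0, 0.002, 0.078, 0, 0.05], [0, 0.002, 0.078, 0, 0.0], [0, 0.002, 0.078, 0, 0.0], [0, 0.002, 0.078, 0, 0.0], [0, 0.002, 0.078, 0, 0.0], [0, 0.002, 0.078, 0, 0.0]],
], newtons=20)

```text
clock: 2.2
eef_pos: [0.503, -0.0612, 0.0905]
eef_rot: [0.001, 0.988, 0.153, 0.002]
ft_force: [0.5, 1.3, 0.7]
grip_width: 0.0212
finger_force: 0.2
```

Call:
send_rows([
  [[0, 0, 0, 0, 0.0], [0, 0, 0, 0, 0], [0, 0, 0, 0, 0.0], [-0.002, -0.011, 0, 0, 0], [-0.003, -0.022, 0, 0, 0], [-0.003, -0.033, 0, 0, 0], [-0.001, -0.045, 0, 0, 0], [0.001, -0.055, 0, 0, 0]],
])

```text
clock: 2.87
eef_pos: [0.4853, -0.0088, 0.0895]
eef_rot: [0.001, 0.988, 0.152, -0.001]
ft_force: [-2.7, -1.8, 8.6]
grip_width: 0.0134
finger_force: 20.0
```

Call:
send_rows([
  [[0.002, -0.008, 0, 0, 0.0], [0.004, -0.014, 0, 0, 0], [0.005, -0.018, 0, 0, 0.0], [0.006, -0.021, 0, 0, 0], [0.006, -0.021, 0, 0, 0], [0.006, -0.021, 0, 0, 0]],
])

```text
clock: 3.37
eef_pos: [0.4852, 0.0129, 0.0893]
eef_rot: [0.001, 0.988, 0.152, -0.0]
ft_force: [-2.8, -1.1, 6.6]
grip_width: 0.0136
finger_force: 20.0
```

```bash
python3 - <<'E'
from h import *
from scipy.optimize import least_squares
q=np.load("q.npy")
for k in(0.03,0,-.03):print(c2w(q,knob(k)).round(4))
E
```

```text
[0.4839 0.0078 0.118 ]
[0.484  0.0116 0.118 ]
[0.4842 0.0153 0.118 ]
```

Call:
send_rows([
  [[0.001, -0.004, 0, 0, 0.0], [0.002, -0.008, 0, 0, 0], [0.002, -0.008, 0, 0, 0.0], [0.002, -0.008, 0, 0, 0]],
])

```text
clock: 3.7
eef_pos: [0.4851, 0.0133, 0.0893]
eef_rot: [0.005, 0.989, 0.15, -0.001]
ft_force: [-1.1, -19.4, 7.7]
grip_width: 0.0134
finger_force: 20.0
```

Call:
send_rows([
  [[-0.002, 0.008, 0, 0, 0.03], [-0.002, 0.008, 0, 0, 0.05], [-0.002, 0.008, 0, 0, 0.05], [-0.002, 0.008, 0, 0, 0.05], [-0.002, 0.008, 0, 0, 0.05], [-0.002, 0.008, -0.04, 0, 0.05], [-0.002, 0.008, -0.065, 0, 0.05], [-0.002, 0.008, -0.065, 0, 0.05]],
])

```text
clock: 4.37
eef_pos: [0.4886, 0.0154, 0.1579]
eef_rot: [0.0, 0.988, 0.154, 0.004]
ft_force: [1.5, 0.0, 0.4]
grip_width: 0.0499
finger_force: 0.0
```

Call:
send_rows([
  [[-0.016, 0.03, 0, -7, 0.064], [-0.031, 0.06, 0, -14, 0.064], [-0.046, 0.09, 0, -21, 0.064], [-0.062, 0.117, 0, -28, 0.064], [-0.062, 0.117, 0, -35, 0.064], [-0.062, 0.117, 0, -42, 0.064], [-0.062, 0.117, 0, -49, 0.064], [-0.062, 0.117, 0, -56, 0.064]],
])

```text
clock: 5.03
eef_pos: [0.4614, -0.1162, 0.1534]
eef_rot: [-0.0, 0.799, 0.601, 0.0]
ft_force: [0.7, 0.4, -0.4]
grip_width: 0.0639
finger_force: 0.0
```

Call:
send_rows([
  [[0, 0, 0, -7, 0.064], [0, 0, 0, -14, 0.064], [0, 0, 0, -14, 0.064], [0, 0, 0, -14, 0.064]],
])

```text
clock: 5.37
eef_pos: [0.4615, -0.116, 0.1534]
eef_rot: [-0.0, 0.723, 0.691, 0.0]
ft_force: [-0.0, 1.4, 0.2]
grip_width: 0.0639
finger_force: 0.0
```

```bash
cat > look.py <<'E'
from bench import *
from h import *
import cv2,sys
s=observe();r=R.from_quat(np.roll(s["eef_rot"],-1)).as_matrix()
print(s["eef_pos"].round(4),s["grip_width"],"x",r[:,0].round(3),"y",r[:,1].round(3),"z",r[:,2].round(3))
t=get_image("top")["image"][140:240,265:365,::-1];g=get_image("side")["image"][170:260,270:370,::-1]
a=cv2.resize(t,(400,400),interpolation=2)
b=cv2.resize(g,(400,360),interpolation=2);b=cv2.copyMakeBorder(b,0,40,0,0,cv2.BORDER_CONSTANT)
cv2.imwrite(f"pics/{sys.argv[1]}.png",np.hstack([a,b]))
E
python3 look.py a2
```

```text
[ 0.4615 -0.116   0.1534] 0.06388710841837772 x [0.045 0.999 0.001] y [ 0.999 -0.045 -0.   ] z [-0.     0.001 -1.   ]
```

View pics/a2.png

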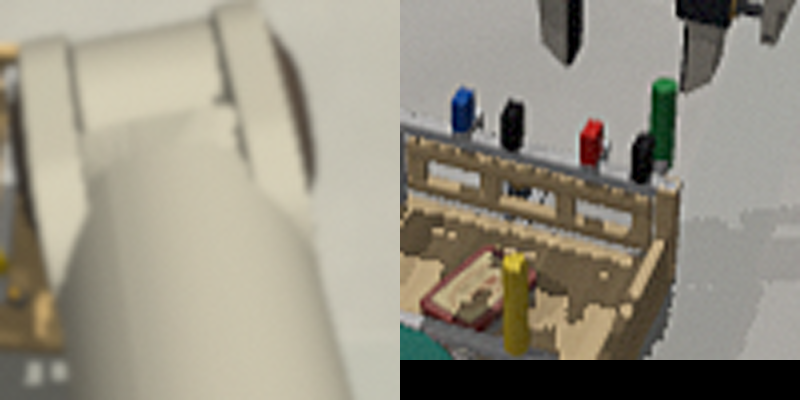

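Call:
send_rows([
  [[0.002, 0.0035, 0.02, 0, 0.064], [0.002, 0.0035, 0.04, 0, 0.064], [0.002, 0.0035, 0.055, 0, 0.064], [0.002, 0.0035, 0.066, 0, 0.064], [0.002, 0.0035, 0.066, 0, 0.064]],
], newtons=20)

```text
clock: 5.88
eef_pos: [0.4637, -0.1142, 0.0859]
eef_rot: [-0.002, 0.722, 0.692, -0.001]
ft_force: [-0.2, -0.2, -0.1]
grip_width: 0.0639
finger_force: 0.0
```

```bash
python3 look.py a3
```

```text
[ 0.4637 -0.1142  0.0859] 0.06389097573980339 x [0.043 0.999 0.001] y [ 0.999 -0.043 -0.003] z [-0.003  0.001 -1.   ]
```

View pics/a3.png

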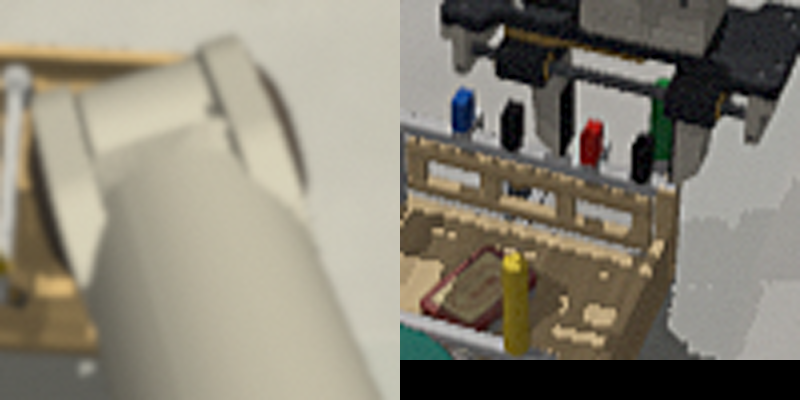

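Call:
send_rows([
  [[0, -0.001, 0, 0, 0.05], [0, -0.002, 0, 0, 0.04], [0, -0.003, 0, 0, 0.03], [0, -0.003, 0, 0, 0.02], [0, -0.003, 0, 0, 0.015], [0, -0.003, 0, 0, 0.015], [0, -0.003, 0, 0, 0.015], [0, -0.003, 0, 0, 0.015]],
], newtons=20)

```text
clock: 6.65
eef_pos: [0.4597, -0.1147, 0.0881]
eef_rot: [-0.001, 0.722, 0.692, -0.002]
ft_force: [-7.8, 0.4, 12.5]
grip_width: 0.0253
finger_force: 20.0
```

Call:
send_rows([
  [[0, -0.002, 0, 0, 0.015], [0, -0.002, 0, 0, 0.015], [0, -0.001, 0, 0, 0.064], [0, -0.001, 0, 0, 0.064], [0, -0.001, 0, 0, 0.064], [0, -0.001, -0.03, 0, 0.064], [0, 0.03, -0.055, 0, 0.064], [0, 0.07, -0.055, 0, 0.064]],
])

```text
clock: 7.32
eef_pos: [0.5327, -0.1184, 0.1464]
eef_rot: [0.002, 0.722, 0.692, -0.0]
ft_force: [2.0, -0.7, 1.4]
grip_width: 0.0609
finger_force: 0.0
```

Call:
send_rows([
  [[0, 0.012, 0, 0, 0.064], [0, 0.012, 0, 0, 0.064], [0, 0.012, 0, 0, 0.064]],
])

```text
clock: 7.57
eef_pos: [0.5438, -0.1174, 0.1421]
eef_rot: [-0.001, 0.722, 0.692, -0.0]
ft_force: [-0.5, -0.6, -1.1]
grip_width: 0.064
finger_force: 0.0
```

Call:
send_rows([
  [[0, 0, 0.02, 0, 0.064], [0, 0, 0.04, 0, 0.064], [0, 0, 0.054, 0, 0.064], [0, 0, 0.054, 0, 0.064]],
], newtons=20)

```text
clock: 7.9
eef_pos: [0.5402, -0.1179, 0.0855]
eef_rot: [-0.003, 0.722, 0.692, -0.002]
ft_force: [0.0, 0.1, -0.7]
grip_width: 0.064
finger_force: 0.0
```

```bash
python3 look.py a4
```

```text
[ 0.5402 -0.1179  0.0855] 0.06398981205285137 x [0.042 0.999 0.001] y [ 0.999 -0.042 -0.007] z [-0.007  0.001 -1.   ]
```

View pics/a4.png

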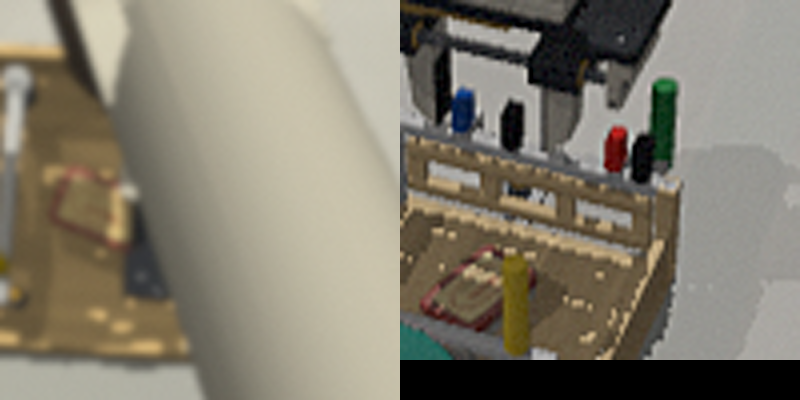

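Call:
send_rows([
  [[0, -0.001, 0, 0, 0.05], [0, -0.001, 0, 0, 0.04], [0, -0.001, 0, 0, 0.03], [0, -0.001, 0, 0, 0.02], [0, -0.001, 0, 0, 0.015], [0, -0.001, 0, 0, 0.015], [0, -0.001, 0, 0, 0.015], [0, -0.001, 0, 0, 0.015]],
], newtons=20)

```text
clock: 8.67
eef_pos: [0.5397, -0.1179, 0.0894]
eef_rot: [-0.002, 0.722, 0.692, -0.003]
ft_force: [-11.8, 0.6, 15.8]
grip_width: 0.0257
finger_force: 20.0
```

Call:
send_rows([
  [[0, 0, 0, 0, 0.015], [0, 0, 0, 0, 0.015], [0, 0.001, 0, 0, 0.06], [0, 0.001, 0, 0, 0.06], [0, 0.001, 0, 0, 0.06], [0, 0.001, -0.03, 0, 0.06], [0, 0, -0.06, 0, 0.05], [0, 0, -0.06, 0, 0.04]],
])

```text
clock: 9.33
eef_pos: [0.5468, -0.1176, 0.1537]
eef_rot: [0.003, 0.722, 0.692, 0.002]
ft_force: [1.0, 0.7, 0.4]
grip_width: 0.0465
finger_force: 0.0
```

Call:
send_rows([
  [[-0.02, -0.035, 0, 7, 0.042], [-0.046, -0.07, 0, 14, 0.042], [-0.046, -0.092, 0, 21, 0.042], [-0.046, -0.092, 0, 28, 0.042], [-0.046, -0.092, 0, 30, 0.042], [-0.046, -0.092, 0, 30, 0.042], [-0.046, -0.092, 0, 30, 0.042]],
])

```text
clock: 9.92
eef_pos: [0.4496, -0.1601, 0.1489]
eef_rot: [0.0, 0.876, 0.482, 0.0]
ft_force: [-0.7, 0.1, -1.2]
grip_width: 0.0416
finger_force: 0.0
```

```bash
python3 look.py a5; python3 - <<'E'
from h import *
q=np.load("q.npy")
for a in np.arange(0,1.41,.1):print(round(a,1),(c2w(q,post(a))-c2w(q,post(0))).round(4))
E
```

```text
[ 0.4496 -0.1601  0.1489] 0.041640832277972106 x [ 0.535  0.845 -0.   ] y [ 0.845 -0.535  0.001] z [ 0.001 -0.    -1.   ]
0.0 [0. 0. 0.]
0.1 [ 0.0046 -0.0155  0.    ]
0.2 [ 0.0108 -0.0304  0.    ]
0.3 [ 0.0184 -0.0446  0.    ]
0.4 [ 0.0274 -0.058   0.    ]
0.5 [ 0.0377 -0.0704  0.    ]
0.6 [ 0.0492 -0.0818  0.    ]
0.7 [ 0.0617 -0.0919  0.    ]
0.8 [ 0.0752 -0.1007  0.    ]
0.9 [ 0.0895 -0.1082  0.    ]
1.0 [ 0.1045 -0.1141  0.    ]
1.1 [ 0.12   -0.1186  0.    ]
1.2 [ 0.1359 -0.1215  0.    ]
1.3 [ 0.152  -0.1228  0.    ]
1.4 [ 0.1681 -0.1224  0.    ]
```

View pics/a5.png

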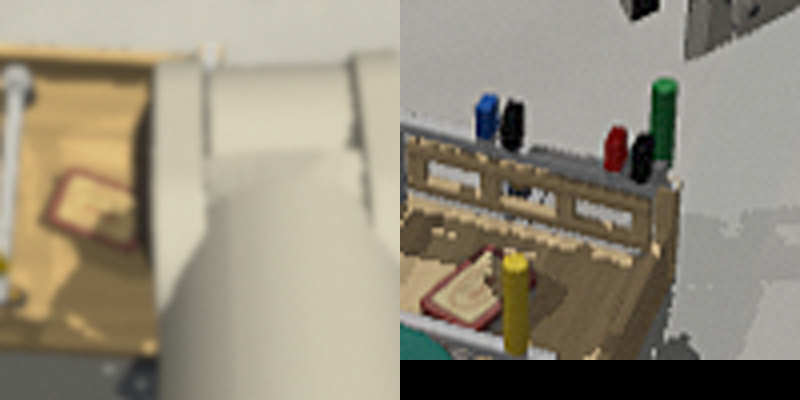

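Call:
send_rows([
  [[0.0025, 0.002, 0.03, 0, 0.042], [0.0025, 0.002, 0.064, 0, 0.042], [0.0025, 0.002, 0.064, 0, 0.042], [0.0025, 0.002, 0.064, 0, 0], [0.0025, 0.002, 0.064, 0, 0.0], [0.0025, 0.002, 0.064, 0, 0.0], [0.0025, 0.002, 0.064, 0, 0.0], [0.0025, 0.002, 0.064, 0, 0.0]],
], newtons=40)

```text
clock: 10.68
eef_pos: [0.4524, -0.1594, 0.0859]
eef_rot: [0.001, 0.876, 0.482, -0.0]
ft_force: [-2.5, 1.5, 7.2]
grip_width: 0.015
finger_force: 40.0
```

Call:
send_rows([
  [[0, 0, 0, 0, 0], [0, 0, 0, 0, 0], [0, 0, 0, 0, 0]],
], newtons=40)

```text
clock: 10.93
eef_pos: [0.4524, -0.1593, 0.0859]
eef_rot: [0.001, 0.876, 0.482, -0.0]
ft_force: [-3.1, 0.7, 6.2]
grip_width: 0.015
finger_force: 40.0
```

Call:
send_rows([
  [[-0.0106, 0.0122, 0, -5, 0], [-0.02, 0.0254, 0, -10, 0], [-0.028, 0.0394, 0, -15, 0], [-0.0344, 0.0542, 0, -20, 0], [-0.0393, 0.0695, 0, -25, 0], [-0.0428, 0.0853, 0, -30, 0], [-0.0446, 0.1013, 0, -35, 0], [-0.0449, 0.1174, 0, -40, 0]],
])

```text
clock: 11.6
eef_pos: [0.527, -0.2602, 0.0859]
eef_rot: [-0.0, 0.657, 0.754, -0.001]
ft_force: [-4.4, 3.7, 8.4]
grip_width: 0.015
finger_force: 40.0
```

Call:
send_rows([
  [[-0.0094, 0.0131, 0, -4, 0], [-0.0173, 0.0272, 0, -8, 0], [-0.024, 0.042, 0, -12, 0], [-0.029, 0.0573, 0, -16, 0], [-0.032, 0.07, 0, -20, 0], [-0.032, 0.07, 0, -20, 0], [-0.032, 0.07, 0, -20, 0], [-0.032, 0.07, 0, -20, 0]],
])

```text
clock: 12.27
eef_pos: [0.6004, -0.2832, 0.0859]
eef_rot: [0.0, 0.519, 0.855, -0.001]
ft_force: [-4.7, 0.0, 6.3]
grip_width: 0.0153
finger_force: 40.0
```

```bash
python3 look.py a6
```

```text
[ 0.6004 -0.2832  0.0859] 0.015349249202440395 x [-0.462  0.887 -0.001] y [ 0.887  0.462 -0.001] z [-0.001 -0.001 -1.   ]
```

View pics/a6.png

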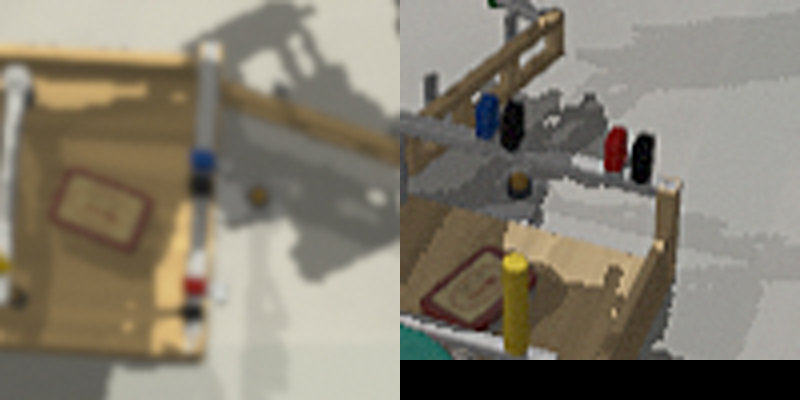

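The pictures show the gate wide open with the post held, the keeper bar shut, and both catches squeezed in.

```bash
python3 -c "
from bench import *
print(job_done())"
```

```text
the job is handed in; nothing more can be done
None
```

I've handed the job in: the keeper bar is shut, the red and then the blue catch are fully squeezed in, and the gate is held open by its post at about 1.27 rad. The clock stood at about 12.3 s of the 72 s allowed. No judging result came back, so these readings come from my force, grip and camera checks.

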